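# Nest the component cup in the rack and click the latch shut

## Task

Put the loose tapered component cup away: lower it gently (do not drop it in) into the matching cup fixed in the rack so that it sits upright and fully home. Then turn the rack's bar knob clockwise, regrasping as needed, until its arm clicks past the detent and rests locked above the cups. Leave the straight jar, the circuit board and the pliers where they are.

Things in the scene. Friction and masses are not known exactly. Their poses are not given: they have to be found in the camera images.
- cup: loose grey plastic cup, open at the top, 80 high, 84 to 170 g. Outside: 38 diameter at the bottom, widening to 66 at a height of 52, then straight-sided (66) up to the rim. Wall 3, inner floor 47 above its underside. Origin: centre of its underside, z up. Stands on the bench to the left or right of the rack; the jar stands on the other side
- jar: bystander: loose grey plastic jar, 80 high, straight-sided, 66 diameter from bottom to rim; it does not fit in the rack. Origin: centre of its underside
- rack: grey steel plate 120 (x) by 250 (y) by 12 thick, fixed to the bench. On it, at (0, -65), a fixed upright cup just like the loose one, rim 92 above the bench, 60 inside diameter; at (0, 65) the latch's post, 32 diameter, with a small detent block beside it. Origin: plate's centre at bench level, z up. A wide gripper body may hit the bar knob while nesting: close the fingers along the rack's x axis there
- seat (a point): centre of the fixed cup's inner floor, 59 above the bench; the loose cup's underside rests here when nested. Nested, it has about 2 of sideways play and stands 47 proud of the fixed cup's rim, its own rim 139 above the bench
- bar (a point): on the latch's vertical turning axis, 130 from the fixed cup's axis, at the middle of the black bar knob, 190 above the bench. The bar lies along this frame's x axis: 90 long, 16 thick (y), 34 high (173 to 207 above the bench). z up
- latch (a joint): turn of the bar knob, rad, growing clockwise from above, 0 (open) to 2.5 (firm stop, locked: the swing arm along the rack's -y, 8 above a nested cup). Starts at 0 to 0.5. Up to 1.5 light friction (0.03 Nm), stays where left; from 1.55 a sprung ball detent resists (0.15 Nm at most, near 1.75) and pushes back if let go; past 2.2 it snaps on by itself to the stop and is held there
- board: bystander: brown circuit board 120 by 80 by 5, flat on the bench beyond the rack. Origin: centre of its underside
- pliers: bystander: pliers with dark green handles, about 170 long, 70 wide, 16 high, lying on the bench beyond the rack. Origin: at the joint of the pliers, bench level
- swing_end (a point): on the underside of the latch's flat steel swing arm, 147 above the bench, 130 out from the turning axis along the bar's +x direction. The arm is 22 wide, 8 thick, with a 40 disc at this point (up to 157 above the bench), ends 149 from the axis, and turns with the bar; it lies above the cups when locked
Things that resemble listed ones, but are neither listed nor needed, are in the scene too. Leave any orange, pink or yellow look-alike of the cup alone.

How it is judged:
By the outcome, as a careful person would: the job done as asked, in the order asked, and still so for the second after the job is handed in, with the robot touching nothing.
It also fails if it takes over 72 s, if anything falls off the work surface, if the arm or the gripper's body presses on something with over 40 N, if the wrist force passes 120 N, or if a joint passes its speed limit or range.

## Robot

A 7-joint arm with a two-finger parallel gripper is mounted at the origin on the work surface. World frame = base frame: x ahead of the robot, y to its left, z up, the work surface at z = 0. Lengths are in m, angles in rad, forces in N, time in s.
With the tool pointing down it reaches from about 0.425 to 0.875 m from the base axis. Payload 4.7 kg.
Tool frame: the origin (TCP) lies at the very end of the fingers, on their centre line; the grasp point (between the pads) lies 19 mm behind it; z points along the fingers, y is the line along which they close (so a half turn about z gives the same grasp; the last joint's range is limited). The gripper opens to 87 mm and grips with 3 to 60 N. Pads are 19 mm wide; open, the fingers measure 117 mm over their backs; the gripper's body (75 mm by 190 mm) begins 51 mm behind the grasp point.
Start: joints at [-1.093, 0.321, -0.07, 1.45, 0.023, 1.371, -0.057], TCP at [0.291, 0.581, 0.186] pointing down, gripper open.
Joint ranges: [-2.86, 2.86], [-0.3, 2.09], [-1.38, 1.24], [0.06, 2.45], [-1.56, 4.7], [0.09, 2.05], [-2.69, 2.69]. Speed limits (rad/s): [2.57, 2.57, 3.14, 3.14, 3.14, 3.14, 3.14].

## Interface

Orientations are given as a unit quaternion [x, y, z, w].
In Python, from station import ctrl, vision gives the robot as it stands.
- The arm moves only by the shell command python3 -m inch 'ROWS' [FORCE]. ROWS is JSON, a list of rows, each an object of numbers: "tx", "ty", "tz": the shift along the tool's x, y, z in units of 25 mm (1.0 is 25 mm); "twist": the turn about the tool's z in units of 5 degrees (1.0 is 5 degrees); "claw": the closure, from -1 (fully open) to 1 (shut), so that 0 is half open. In form: [{"tx": .., "ty": .., "tz": .., "twist": .., "claw": ..}, ...]. A call has 1 to 8 rows; each row shifts and turns the commanded pose from where the row before left it, along the tool's axes as they then stand; what a row does not reach is not made up. A row lasts 1/10 s, in which the tool goes at most 50 mm and 8.59 degrees, less where a joint would pass 70% of its speed; a pose out of reach is approached as far as the arm can. A call is refused whole if a number of a shift passes 1 or a number of a turn 1, either way. A call with a gripper value outside its range is refused whole. The fingers move at their own pace and stop on an object; FORCE is the grip in N (left out, the last holds). Time passes only in rows, so rows that do not move let the fingers close. It gives the time, the measured TCP pose, the force, the opening and the grip force at its end, in the units of the state.
- ctrl.read_state(): the state, without advancing time (a new reading comes with each control period).
- vision.snapshot(name): name is "scene" or "top"; returns a dict with "image" (400x640x3 uint8, blue, green, red), "depth" (400x640 float32, m along the optical axis (not along the pixel's ray), 0 where there is no reading), "camera_matrix" (3x3 intrinsics, pixels), "rvec" (rotation vector, rad) and "tvec" (3), from world to camera coordinates, as OpenCV has them. Camera axes: x right, y down, z forward; pixel columns grow to the right and rows downward; lengths in m; the calibration is good to about 2 mm. A picture is of the moment at which its call begins.
- ctrl.hand_in(): hands the job in; it is judged then, once.
The state is a dict: "clock": time; "q": joint angles; "joint_velocities": joint speeds; "joint_torque": joint torques, N m; "eef_pos": TCP position; "ee_rot": TCP orientation; "contact_force": force on the tool from outside, world axes, zero at the start; "wrist_torque": the same for the moment, N m; "gripper_width": finger opening in m; "grip_force": force on a finger pad.
Only numpy, scipy, OpenCV 4.12 (cv2) and the standard library are available. Lean on these libraries where they do the work, as an engineer would, in place of code of your own. Each camera call takes 0.05 s, during which the arm holds its last target. There are 200 camera calls.

## Working session

There is one attempt and no reset: what is moved stays moved. The work goes in short steps, Python scripts to look and compute and a shell command to move; the robot and the scene stay as the last step left them, time stands still between calls to the robot, and variables do not carry over. Pictures are saved under pics/ and viewed, at most 10 in all, crops included, and the job is handed in when it is done.

```bash
ls; mkdir -p pics; cat > h.py <<'E'
import numpy as np, cv2
from station import ctrl, vision
def snap(n):
    s=vision.snapshot(n); R=cv2.Rodrigues(np.array(s["rvec"],float))[0]; t=np.array(s["tvec"],float).ravel(); K=np.array(s["camera_matrix"])
    d=s["depth"]; v,u=np.mgrid[:400,:640]
    c=np.stack([(u-K[0,2])/K[0,0]*d,(v-K[1,2])/K[1,1]*d,d],-1)
    P=(c-t)@R; P[d==0]=np.nan
    return s["image"],P
E
python3 - <<'E'
from h import *
for n in("top","scene"):
    im,P=snap(n); cv2.imwrite(f"pics/{n}0.png",im); np.save(n+"0.npy",P)
s=ctrl.read_state(); print({k:np.round(v,3) for k,v in s.items()})
E
```

```text
pics
{'clock': np.float64(0.1), 'q': array([-1.093,  0.322, -0.07 ,  1.452,  0.023,  1.371, -0.057]), 'joint_velocities': array([ 0.002, -0.002,  0.   , -0.003, -0.003,  0.   ,  0.   ]), 'joint_torque': array([ 0.0000e+00, -4.9258e+01, -4.0600e-01, -3.1340e+01, -6.4000e-02,
        3.9000e-02,  0.0000e+00]), 'eef_pos': array([0.291, 0.581, 0.185]), 'ee_rot': array([ 0.23 ,  0.973, -0.001, -0.   ]), 'contact_force': array([0.245, 0.295, 0.557]), 'wrist_torque': array([0.041, 0.041, 0.003]), 'grip_force': np.float64(0.0), 'gripper_width': np.float64(0.087)}
```

View pics/top0.png

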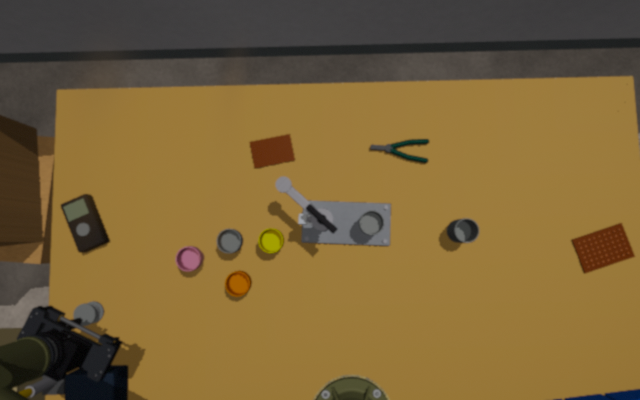

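View pics/scene0.png

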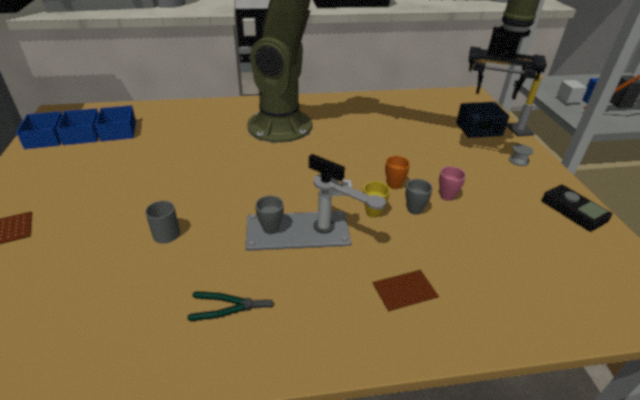

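The top view (up = +x, left = +y) shows the loose grey cup at (230,242), with pink, orange and yellow look-alikes around it. The jar is at (463,231), the fixed cup at (371,224), the bar at (322,218) and the swing end at (283,184). The scene view agrees.

```bash
python3 - <<'E'
from h import *
P=np.load("top0.npy"); im=cv2.imread("pics/top0.png")
v,u=np.mgrid[:400,:640]
def fit(name,uc,vc,r,z0,z1):
    m=(np.hypot(u-uc,v-vc)<r)&(P[...,2]>z0)&(P[...,2]<z1)
    p=P[m]; xy=p[:,:2].astype(np.float32)
    c,R=cv2.minEnclosingCircle(xy); rect=cv2.minAreaRect(xy*1000)
    print(name,m.sum(),np.round(c,4),round(R,4),"zmed",np.round(np.median(p[:,2]),4),"mean",xy.mean(0).round(4),"rect",np.round(rect[0],1),np.round(rect[1],1),round(rect[2],1))
fit("cup",230,242,22,.068,.09)
fit("yellow",271,241,20,.068,.09); fit("orange",238,284,20,.068,.09); fit("pink",190,259,20,.068,.09)
fit("jar",463,231,22,.068,.09)
fit("fixed",371,224,20,.082,.102)
fit("fixedfloor",371,224,6,.04,.08)
fit("bar",322,218,28,.19,.22)
fit("disc",283,184,9,.14,.17)
fit("plate",346,223,60,.006,.02)
P=np.load("scene0.npy")
for a in(("cup",418,190,22,.07,.09),("fixed",270,208,22,.085,.1),("bar",326,166,25,.195,.22),("disc",376,202,9,.14,.17)): fit("S "+a[0],*a[1:])
E
```

```text
cup 127 [0.4902 0.316 ] 0.0331 zmed 0.0776 mean [0.4889 0.3166] rect [489.5 315.6] [63.8 64.1] 49.1
yellow 107 [0.4885 0.2045] 0.0331 zmed 0.0777 mean [0.489  0.2063] rect [488.6 204.4] [63.9 63.8] 67.0
orange 134 [0.3767 0.2931] 0.033 zmed 0.0778 mean [0.3768 0.2934] rect [376.9 293.2] [63.9 64.1] 44.0
pink 142 [0.4456 0.4242] 0.0338 zmed 0.077 mean [0.4439 0.4256] rect [444.9 424.1] [64.8 65. ] 47.5
jar 142 [ 0.5049 -0.3166] 0.0335 zmed 0.0776 mean [ 0.5049 -0.3165] rect [ 504.3 -315.5] [64.3 64.4] 45.3
fixed 102 [ 0.5302 -0.0645] 0.033 zmed 0.0904 mean [ 0.5313 -0.0663] rect [531.3 -64.5] [63.7 63.5] 88.9
fixedfloor 109 [ 0.527  -0.0649] 0.0159 zmed 0.0583 mean [ 0.5271 -0.0649] rect [527.1 -64.9] [27.5 27.1] 88.4
bar 257 [0.5391 0.0647] 0.045 zmed 0.2057 mean [0.5377 0.0656] rect [538.   65.8] [89.6 16. ] 46.5
disc 209 [0.6264 0.1596] 0.0205 zmed 0.1561 mean [0.6265 0.1595] rect [626.8 159.9] [38.3 38.2] 89.0
plate 2554 [0.5409 0.0052] 0.1597 zmed 0.011 mean [ 0.5293 -0.0058] rect [517.4   1.6] [249.4 256.6] 87.8
S cup 221 [0.491  0.3188] 0.0349 zmed 0.0768 mean [0.4925 0.3192] rect [491.5 318.6] [65.  67.7] 85.9
S fixed 202 [ 0.5315 -0.0609] 0.0346 zmed 0.0907 mean [ 0.5333 -0.0615] rect [531.4 -61.7] [67.5 64.1] 8.2
S bar 314 [0.5419 0.0659] 0.0455 zmed 0.2059 mean [0.5443 0.0683] rect [540.1  67.7] [90.6 18.3] 45.6
S disc 206 [0.6284 0.1628] 0.0216 zmed 0.1573 mean [0.6315 0.1626] rect [627.8 163.5] [34.9 40.9] 77.9
```

```bash
python3 -m inch '[{"tx":-0.5,"ty":-0.25,"claw":-1},{"tx":-0.99,"ty":-0.49,"claw":-1},{"tx":-0.99,"ty":-0.49,"claw":-1},{"tx":-0.99,"ty":-0.49,"claw":-1},{"tx":-0.99,"ty":-0.49,"claw":-1},{"tx":-0.99,"ty":-0.49,"claw":-1},{"tx":-0.99,"ty":-0.49,"claw":-1},{"tx":-0.99,"ty":-0.49,"claw":-1}]' && python3 -m inch '[{"tx":-0.99,"ty":-0.49,"claw":-1},{"tx":-0.99,"ty":-0.49,"claw":-1},{"tx":-0.99,"ty":-0.49,"claw":-1},{"tx":-0.99,"ty":-0.49,"claw":-1},{"tx":-0.5,"ty":-0.25,"twist":0.9,"claw":-1},{"twist":0.9,"claw":-1},{"twist":0.9,"claw":-1},{"claw":-1}]'
cat >> h.py <<'E'
from scipy.spatial.transform import Rotation as Ro
def to(x,y,z,yaw=None):
    s=ctrl.read_state(); M=Ro.from_quat(s["ee_rot"]).as_matrix(); p=np.array(s["eef_pos"])
    a=np.degrees(np.arctan2(M[1,1],M[0,1]))
    print("clk",round(s["clock"],2),"pos",p.round(4),"tooly",a.round(1),"tilt",M[:,2].round(3),"q7",round(s["q"][6],3),"F",np.round(s["contact_force"],1),"w",round(s["gripper_width"],4),"gf",round(s["grip_force"],1))
    print("units",(M.T@(np.array([x,y,z])-p)/.025).round(2),"twist", None if yaw is None else round((a-yaw)/5,2))
E
python3 -c "
from h import *
to(.4905,.3168,.049,50)"
```

```text
clk 0.1 pos [0.2906 0.5808 0.1852] tooly 63.4 tilt [-0.001 -0.002 -1.   ] q7 -0.057 F [0.2 0.3 0.6] w 0.0873 gf 0.0
units [-11.88  -5.86   5.46] twist 2.69schema error: expected keys tx, ty, tz, twist, claw
```

```bash
python3 -m inch '[{"tx":-0.5,"ty":-0.25,"tz":0,"twist":0,"claw":-1},{"tx":-0.99,"ty":-0.49,"tz":0,"twist":0,"claw":-1},{"tx":-0.99,"ty":-0.49,"tz":0,"twist":0,"claw":-1},{"tx":-0.99,"ty":-0.49,"tz":0,"twist":0,"claw":-1},{"tx":-0.99,"ty":-0.49,"tz":0,"twist":0,"claw":-1},{"tx":-0.99,"ty":-0.49,"tz":0,"twist":0,"claw":-1},{"tx":-0.99,"ty":-0.49,"tz":0,"twist":0,"claw":-1},{"tx":-0.99,"ty":-0.49,"tz":0,"twist":0,"claw":-1}]' && python3 -m inch '[{"tx":-0.99,"ty":-0.49,"tz":0,"twist":0,"claw":-1},{"tx":-0.99,"ty":-0.49,"tz":0,"twist":0,"claw":-1},{"tx":-0.99,"ty":-0.49,"tz":0,"twist":0,"claw":-1},{"tx":-0.99,"ty":-0.49,"tz":0,"twist":0,"claw":-1},{"tx":-0.5,"ty":-0.25,"tz":0,"twist":0.9,"claw":-1},{"tx":0,"ty":0,"tz":0,"twist":0.9,"claw":-1},{"tx":0,"ty":0,"tz":0,"twist":0.9,"claw":-1},{"tx":0,"ty":0,"tz":0,"twist":0,"claw":-1}]'
python3 -c "
from h import *
to(.4905,.3168,.049,50)"
```

```text
clock: 0.9
eef_pos: [0.4169, 0.4136, 0.1861]
ee_rot: [0.23, 0.973, -0.0, 0.0]
contact_force: [1.1, -0.2, -0.9]
gripper_width: 0.0871
grip_force: 0.0
clock: 1.7
eef_pos: [0.491, 0.3152, 0.186]
ee_rot: [0.343, 0.939, -0.0, -0.0]
contact_force: [-0.5, -0.3, -0.2]
gripper_width: 0.0872
grip_force: 0.0
clk 1.7 pos [0.491  0.3152 0.186 ] tooly 49.8 tilt [-0. -0. -1.] q7 0.274 F [-0.5 -0.3 -0.2] w 0.0872 gf 0.0
units [0.06 0.04 5.48] twist -0.03
```

```bash
python3 -m inch '[{"tx":0.06,"ty":0.04,"tz":0.5,"twist":0,"claw":-1},{"tx":0,"ty":0,"tz":0.9,"twist":0,"claw":-1},{"tx":0,"ty":0,"tz":0.9,"twist":0,"claw":-1},{"tx":0,"ty":0,"tz":0.9,"twist":0,"claw":-1},{"tx":0,"ty":0,"tz":0.9,"twist":0,"claw":-1},{"tx":0,"ty":0,"tz":0.8,"twist":0,"claw":-1},{"tx":0,"ty":0,"tz":0.58,"twist":0,"claw":-1},{"tx":0,"ty":0,"tz":0,"twist":0,"claw":-1}]' && python3 -m inch '[{"tx":0,"ty":0,"tz":0,"twist":0,"claw":0},{"tx":0,"ty":0,"tz":0,"twist":0,"claw":0},{"tx":0,"ty":0,"tz":0,"twist":0,"claw":0},{"tx":0,"ty":0,"tz":0,"twist":0,"claw":0},{"tx":0,"ty":0,"tz":0,"twist":0,"claw":0},{"tx":0,"ty":0,"tz":0,"twist":0,"claw":0}]' 20
python3 -c "
from h import *
to(.4905,.3168,.049,50)"
```

```text
clock: 2.5
eef_pos: [0.4884, 0.3171, 0.0463]
ee_rot: [0.342, 0.94, -0.002, -0.001]
contact_force: [0.0, 0.3, -0.8]
gripper_width: 0.0872
grip_force: 0.0
clock: 3.1
eef_pos: [0.4904, 0.3185, 0.0494]
ee_rot: [0.343, 0.939, 0.0, 0.0]
contact_force: [-0.4, 0.3, 1.0]
gripper_width: 0.0482
grip_force: 0.0
clk 3.1 pos [0.4904 0.3185 0.0494] tooly 49.9 tilt [ 0.  0. -1.] q7 0.284 F [-0.4  0.3  1. ] w 0.0482 gf 0.0
units [-0.05 -0.05  0.02] twist -0.01
```

```bash
python3 - <<'E'
from h import *
im,_=snap("scene"); a=cv2.resize(im[90:270,300:540],(800,600)); cv2.imwrite("pics/s1.png",a)
to(.4905,.3168,.049,50)
E
```

```text
clk 3.15 pos [0.4904 0.3185 0.0494] tooly 49.9 tilt [ 0.  0. -1.] q7 0.284 F [-0.4  0.1  0.4] w 0.0464 gf 0.0
units [-0.05 -0.05  0.01] twist -0.01
```

View pics/s1.png

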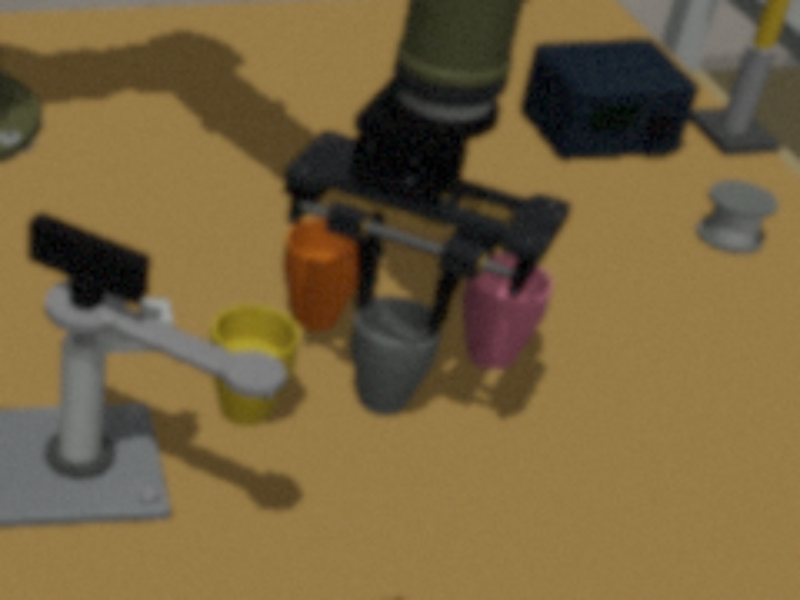

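The picture shows the fingers at about (370,270) and (440,300) at the cup's rim (395,320), apparently at or behind it. I'll measure where the cup is now and where the fingers are.

```bash
python3 - <<'E'
from h import *
im,P=snap("scene"); hsv=cv2.cvtColor(im,cv2.COLOR_BGR2HSV)
v,u=np.mgrid[:400,:640]
np.set_printoptions(suppress=True,linewidth=150)
m=(P[...,0]>.42)&(P[...,0]<.56)&(P[...,1]>.25)&(P[...,1]<.39)
for lo,hi in((.01,.03),(.03,.05),(.05,.07),(.07,.082),(.082,.1),(.1,.12)):
    k=m&(P[...,2]>lo)&(P[...,2]<hi); p=P[k]; print(lo,hi,k.sum(),p.min(0).round(3),p.max(0).round(3), p.mean(0).round(3)) if k.sum() else None
k=m&(P[...,2]>.085)&(P[...,2]<.1)
for q in P[k][::4]: print(q.round(3),end=' ')
to(.49,.317,.049,50)
im,P=snap("top"); cv2.imwrite("pics/t1.png",cv2.resize(im[190:290,170:300],(780,600)))
E
```

```text
0.01 0.03 78 [0.486 0.294 0.01 ] [0.517 0.337 0.03 ] [0.509 0.311 0.021]
0.03 0.05 141 [0.459 0.289 0.031] [0.524 0.347 0.05 ] [0.499 0.316 0.043]
0.05 0.07 281 [0.458 0.286 0.05 ] [0.526 0.351 0.07 ] [0.493 0.318 0.06 ]
0.07 0.082 191 [0.457 0.286 0.07 ] [0.526 0.349 0.082] [0.494 0.317 0.076]
0.082 0.1 51 [0.465 0.288 0.083] [0.526 0.352 0.1  ] [0.495 0.317 0.093]
0.1 0.12 68 [0.468 0.289 0.1  ] [0.521 0.346 0.12 ] [0.495 0.314 0.11 ]
[0.467 0.308 0.099] [0.478 0.294 0.098] [0.481 0.291 0.097] [0.47  0.306 0.088] [0.481 0.297 0.094] [0.482 0.294 0.092] [0.479 0.293 0.087] [0.505 0.348 0.095] [0.512 0.343 0.097] [0.51  0.344 0.093] [0.518 0.338 0.096] [0.519 0.336 0.093] [0.516 0.338 0.088] clk 3.2 pos [0.4903 0.3184 0.0493] tooly 49.9 tilt [ 0.  0. -1.] q7 0.284 F [-0.3 -0.6  0.9] w 0.0458 gf 0.0
units [-0.03 -0.05  0.01] twist -0.01
```

View pics/t1.png

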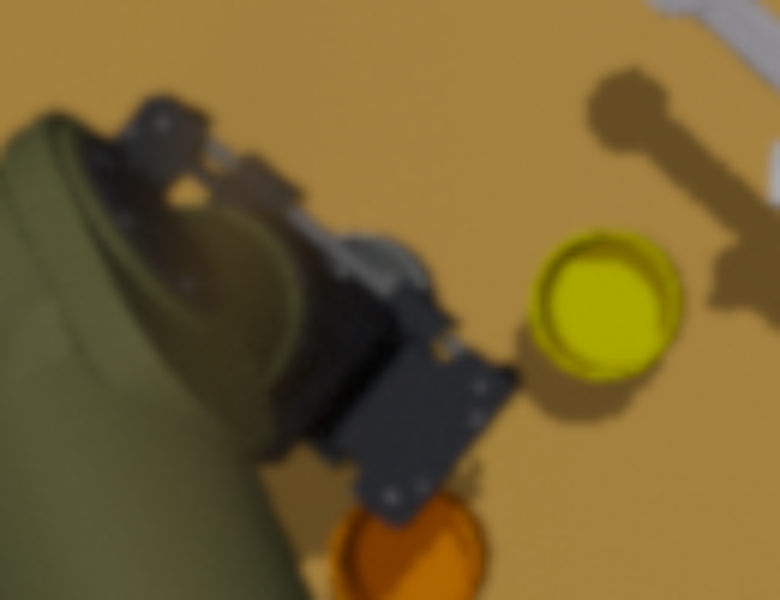

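The top view only shows the gripper body hiding the cup at about (385,270). I'll zoom in on the fingertips in the scene view.

```bash
python3 - <<'E'
from h import *
im,P=snap("scene")
cv2.imwrite("pics/s2.png",cv2.resize(im[160:220,390:460],(700,600),interpolation=cv2.INTER_CUBIC))
to(.49,.317,.049,50)
g=im.max(-1)
for r in range(172,192,2):
    print(r,[(c,int(g[r,c]),*(P[r,c]*1000).round().astype(int)) for c in range(404,440,3) if not np.isnan(P[r,c,0])])
E
```

```text
clk 3.3 pos [0.4903 0.3184 0.0492] tooly 49.9 tilt [ 0. -0. -1.] q7 0.284 F [-0.8 -1.  -0.6] w 0.0437 gf 0.0
units [-0.03 -0.05  0.01] twist -0.01
172 [(404, 103, np.int64(406), np.int64(308), np.int64(66)), (407, 81, np.int64(402), np.int64(319), np.int64(62)), (410, 14, np.int64(480), np.int64(293), np.int64(118)), (413, 66, np.int64(476), np.int64(303), np.int64(115)), (416, 118, np.int64(319), np.int64(383), np.int64(-1)), (419, 91, np.int64(321), np.int64(392), np.int64(-1)), (422, 88, np.int64(322), np.int64(400), np.int64(0)), (425, 88, np.int64(327), np.int64(407), np.int64(2)), (428, 85, np.int64(326), np.int64(417), np.int64(1)), (431, 46, np.int64(512), np.int64(333), np.int64(137)), (434, 21, np.int64(519), np.int64(336), np.int64(142)), (437, 23, np.int64(548), np.int64(329), np.int64(163))]
174 [(404, 103, np.int64(408), np.int64(309), np.int64(60)), (407, 92, np.int64(403), np.int64(319), np.int64(55)), (410, 13, np.int64(479), np.int64(294), np.int64(112)), (413, 85, np.int64(474), np.int64(304), np.int64(107)), (416, 145, np.int64(333), np.int64(377), np.int64(2)), (
[... 4935 characters left out ...]
64(403), np.int64(417), np.int64(-1))]
190 [(404, 81, np.int64(403), np.int64(319), np.int64(0)), (407, 50, np.int64(494), np.int64(288), np.int64(73)), (410, 76, np.int64(503), np.int64(292), np.int64(79)), (413, 85, np.int64(467), np.int64(316), np.int64(50)), (416, 71, np.int64(466), np.int64(325), np.int64(48)), (419, 68, np.int64(468), np.int64(333), np.int64(49)), (422, 74, np.int64(469), np.int64(340), np.int64(49)), (425, 63, np.int64(475), np.int64(346), np.int64(53)), (428, 45, np.int64(488), np.int64(348), np.int64(63)), (431, 60, np.int64(510), np.int64(344), np.int64(80)), (434, 86, np.int64(413), np.int64(404), np.int64(1)), (437, 85, np.int64(416), np.int64(411), np.int64(2))]
```

View pics/s2.png

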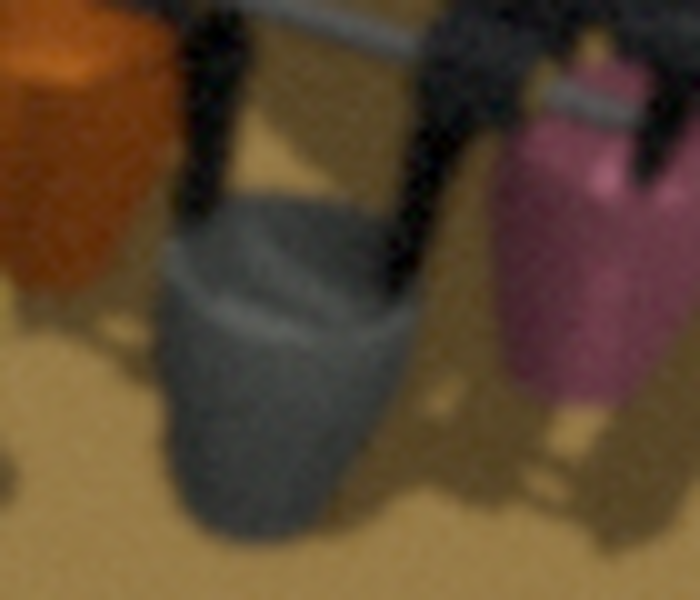

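The zoom shows the cup upright. Both dark finger ends stop at the rim, at (200,215) and (400,285), at roughly z = 0.087, although the reported TCP is 0.049. I'll check the fingertip height against the first picture, where the reported TCP was 0.186.

```bash
python3 - <<'E'
from h import *
P=np.load("scene0.npy")
for u0,u1 in((470,492),(510,534)):
    p=P[60:112,u0:u1].reshape(-1,3); p=p[(abs(p[:,0]-.291)<.08)&(abs(p[:,1]-.581)<.08)&(p[:,2]>.12)]
    p=p[p[:,2].argsort()][:8]; print(p.round(3).tolist())
P=np.load("top0.npy"); p=P[300:380,20:140].reshape(-1,3); p=p[(p[:,2]>.12)]; print(np.histogram(p[:,2],bins=np.arange(.12,.5,.02)))
to(.49,.317,.049)
E
```

```text
[[0.277, 0.535, 0.225], [0.277, 0.532, 0.225], [0.273, 0.54, 0.226], [0.281, 0.536, 0.226], [0.274, 0.533, 0.227], [0.279, 0.533, 0.229], [0.274, 0.538, 0.229], [0.262, 0.538, 0.23]]
[[0.317, 0.619, 0.222], [0.32, 0.626, 0.223], [0.321, 0.622, 0.223], [0.321, 0.619, 0.224], [0.318, 0.617, 0.225], [0.318, 0.62, 0.225], [0.316, 0.621, 0.227], [0.323, 0.623, 0.227]]
(array([   0,    0,    0,    0,    3,   52,   25,   30,  105,  659, 1663,
        252,  153,  801,  202,  399,  370,  322]), array([0.12, 0.14, 0.16, 0.18, 0.2 , 0.22, 0.24, 0.26, 0.28, 0.3 , 0.32,
       0.34, 0.36, 0.38, 0.4 , 0.42, 0.44, 0.46, 0.48]))
clk 3.3 pos [0.4903 0.3184 0.0492] tooly 49.9 tilt [ 0. -0. -1.] q7 0.284 F [-0.8 -1.  -0.6] w 0.0437 gf 0.0
units [-0.03 -0.05  0.01] twist None
```

The fingertips really sit about 37 mm above the reported TCP, both here and at the start. I'll open, descend by that much more, and grip again.

```bash
python3 -m inch '[{"tx":0,"ty":-0.05,"tz":0,"twist":0,"claw":-1},{"tx":0,"ty":0,"tz":0,"twist":0,"claw":-1},{"tx":0,"ty":0,"tz":0,"twist":0,"claw":-1},{"tx":0,"ty":0,"tz":0,"twist":0,"claw":-1},{"tx":0,"ty":0,"tz":0,"twist":0,"claw":-1},{"tx":0,"ty":0,"tz":0,"twist":0,"claw":-1},{"tx":0,"ty":0,"tz":0,"twist":0,"claw":-1},{"tx":0,"ty":0,"tz":0,"twist":0,"claw":-1}]' && python3 -m inch '[{"tx":0,"ty":0,"tz":0.3,"twist":0,"claw":-1},{"tx":0,"ty":0,"tz":0.4,"twist":0,"claw":-1},{"tx":0,"ty":0,"tz":0.4,"twist":0,"claw":-1},{"tx":0,"ty":0,"tz":0.4,"twist":0,"claw":-1},{"tx":0,"ty":0,"tz":0,"twist":0,"claw":-1},{"tx":0,"ty":0,"tz":0,"twist":0,"claw":-1}]' && python3 -m inch '[{"tx":0,"ty":0,"tz":0,"twist":0,"claw":0},{"tx":0,"ty":0,"tz":0,"twist":0,"claw":0},{"tx":0,"ty":0,"tz":0,"twist":0,"claw":0},{"tx":0,"ty":0,"tz":0,"twist":0,"claw":0},{"tx":0,"ty":0,"tz":0,"twist":0,"claw":0},{"tx":0,"ty":0,"tz":0,"twist":0,"claw":0}]' 20
python3 -c "
from h import *
to(.4905,.3168,.27,50)"
```

```text
clock: 4.1
eef_pos: [0.4895, 0.3175, 0.0492]
ee_rot: [0.343, 0.939, 0.0, 0.0]
contact_force: [0.1, 0.2, 0.0]
gripper_width: 0.0864
grip_force: 0.0
clock: 4.7
eef_pos: [0.4892, 0.3172, 0.0111]
ee_rot: [0.343, 0.939, -0.0, -0.0]
contact_force: [-0.6, -0.6, 0.4]
gripper_width: 0.0868
grip_force: 0.0
clock: 5.3
eef_pos: [0.4899, 0.3179, 0.0121]
ee_rot: [0.343, 0.939, 0.001, 0.0]
contact_force: [0.1, 0.0, 2.2]
gripper_width: 0.0649
grip_force: 19.8
clk 5.3 pos [0.4899 0.3179 0.0121] tooly 49.9 tilt [ 0.001  0.001 -1.   ] q7 0.29 F [0.1 0.  2.2] w 0.0649 gf 19.8
units [ -0.05  -0.   -10.31] twist -0.01
```

```bash
python3 -m inch '[{"tx":0,"ty":0,"tz":-0.2,"twist":0,"claw":0},{"tx":0,"ty":0,"tz":-0.5,"twist":0,"claw":0},{"tx":0,"ty":0,"tz":-0.9,"twist":0,"claw":0},{"tx":0,"ty":0,"tz":-1,"twist":0,"claw":0},{"tx":0,"ty":0,"tz":-1,"twist":0,"claw":0},{"tx":0,"ty":0,"tz":-1,"twist":0,"claw":0},{"tx":0,"ty":0,"tz":-1,"twist":0,"claw":0},{"tx":0,"ty":0,"tz":-1,"twist":0,"claw":0}]' && python3 -m inch '[{"tx":0,"ty":0,"tz":-1,"twist":0,"claw":0},{"tx":0,"ty":0,"tz":-1,"twist":0,"claw":0},{"tx":0,"ty":0,"tz":-0.6,"twist":0,"claw":0},{"tx":0,"ty":0,"tz":-0.3,"twist":0.9,"claw":0},{"tx":0,"ty":0,"tz":0,"twist":1,"claw":0},{"tx":0,"ty":0,"tz":0,"twist":1,"claw":0},{"tx":0,"ty":0,"tz":0,"twist":1,"claw":0},{"tx":0,"ty":0,"tz":0,"twist":1,"claw":0}]' && python3 -m inch '[{"tx":0,"ty":0,"tz":0,"twist":1,"claw":0},{"tx":0,"ty":0,"tz":0,"twist":1,"claw":0},{"tx":0,"ty":0,"tz":0,"twist":1,"claw":0},{"tx":0,"ty":0,"tz":0,"twist":1,"claw":0},{"tx":0,"ty":0,"tz":0,"twist":1,"claw":0},{"tx":0,"ty":0,"tz":0,"twist":0.7,"claw":0},{"tx":0,"ty":0,"tz":0,"twist":0,"claw":0}]'
python3 -c "
from h import *
to(.5308,-.0635,.25,-3)"
```

```text
clock: 6.1
eef_pos: [0.4892, 0.3171, 0.1785]
ee_rot: [0.343, 0.939, 0.0, 0.0]
contact_force: [0.4, 0.4, -1.2]
gripper_width: 0.065
grip_force: 19.8
clock: 6.9
eef_pos: [0.4891, 0.3171, 0.2491]
ee_rot: [0.536, 0.844, -0.0, -0.0]
contact_force: [-0.4, 0.1, -1.0]
gripper_width: 0.0646
grip_force: 19.8
clock: 7.6
eef_pos: [0.4892, 0.3172, 0.2491]
ee_rot: [0.726, 0.688, -0.0, -0.0]
contact_force: [-0.1, -0.4, -0.6]
gripper_width: 0.0649
grip_force: 19.8
clk 7.6 pos [0.4892 0.3172 0.2491] tooly -3.1 tilt [-0.001 -0.    -1.   ] q7 -0.649 F [-0.1 -0.4 -0.6] w 0.0649 gf 19.8
units [-15.12   2.48  -0.03] twist -0.02
```

```bash
python3 -m inch '[{"tx":-0.5,"ty":0.08,"tz":0,"twist":0,"claw":0},{"tx":-1,"ty":0.16,"tz":0,"twist":0,"claw":0},{"tx":-1,"ty":0.17,"tz":0,"twist":0,"claw":0},{"tx":-1,"ty":0.17,"tz":0,"twist":0,"claw":0},{"tx":-1,"ty":0.17,"tz":0,"twist":0,"claw":0},{"tx":-1,"ty":0.17,"tz":0,"twist":0,"claw":0},{"tx":-1,"ty":0.17,"tz":0,"twist":0,"claw":0},{"tx":-1,"ty":0.17,"tz":0,"twist":0,"claw":0}]' && python3 -m inch '[{"tx":-1,"ty":0.17,"tz":0,"twist":0,"claw":0},{"tx":-1,"ty":0.17,"tz":0,"twist":0,"claw":0},{"tx":-1,"ty":0.17,"tz":0,"twist":0,"claw":0},{"tx":-1,"ty":0.17,"tz":0,"twist":0,"claw":0},{"tx":-1,"ty":0.17,"tz":0,"twist":0,"claw":0},{"tx":-1,"ty":0.17,"tz":0,"twist":0,"claw":0},{"tx":-1,"ty":0.17,"tz":0,"twist":0,"claw":0},{"tx":-0.6,"ty":0.1,"tz":0,"twist":0,"claw":0}]' && python3 -m inch '[{"tx":0,"ty":0,"tz":0,"twist":0,"claw":0},{"tx":0,"ty":0,"tz":0,"twist":0,"claw":0},{"tx":0,"ty":0,"tz":0,"twist":0,"claw":0}]'
python3 - <<'E'
from h import *
im,P=snap("scene"); to(.5308,-.0635,.25,-3)
cv2.imwrite("pics/s3.png",cv2.resize(im[60:270,190:430],(686,600),interpolation=cv2.INTER_CUBIC))
v,u=np.mgrid[:400,:640]
# near-side silhouette of held cup and fixed cup by height slices
def near(lo,hi,tag):
    m=(P[...,2]>lo)&(P[...,2]<hi)&(abs(P[...,1]+.063)<.05)&(abs(P[...,0]-.53)<.06)
    p=P[m]
    if len(p)<20: print(tag,len(p)); return
    A=np.c_[2*p[:,:2],np.ones(len(p))]; c=np.linalg.lstsq(A,(p[:,:2]**2).sum(1),rcond=None)[0]
    print(tag,len(p),p.min(0).round(3),p.max(0).round(3),"circ",c[:2].round(4),np.sqrt(c[2]+c[0]**2+c[1]**2).round(4))
for lo,hi in((.02,.04),(.04,.06),(.065,.085),(.24,.26),(.26,.28),(.293,.31)): near(lo,hi,(lo,hi))
E
```

```text
clock: 8.4
eef_pos: [0.5106, 0.1262, 0.2493]
ee_rot: [0.726, 0.688, -0.0, 0.0]
contact_force: [0.0, -0.6, -0.9]
gripper_width: 0.0647
grip_force: 19.8
clock: 9.2
eef_pos: [0.5321, -0.0668, 0.2494]
ee_rot: [0.727, 0.687, -0.0, 0.0]
contact_force: [-0.9, 0.5, -2.0]
gripper_width: 0.0648
grip_force: 19.8
clock: 9.5
eef_pos: [0.5327, -0.0616, 0.2491]
ee_rot: [0.725, 0.689, 0.0, -0.0]
contact_force: [-0.5, -0.6, -2.3]
gripper_width: 0.0646
grip_force: 19.8
clk 9.55 pos [ 0.5328 -0.0615  0.2491] tooly -2.9 tilt [-0.     0.001 -1.   ] q7 0.039 F [ 0.1 -0.1 -2. ] w 0.0647 gf 19.8
units [-0.08 -0.08 -0.04] twist 0.01
(0.02, 0.04) 79 [ 0.538 -0.084  0.02 ] [ 0.558 -0.041  0.04 ] circ [ 0.5357 -0.0618] 0.0197
(0.04, 0.06) 143 [ 0.5  -0.09  0.04] [ 0.563 -0.033  0.06 ] circ [ 0.5338 -0.0613] 0.0262
(0.065, 0.085) 339 [ 0.499 -0.093  0.065] [ 0.567 -0.03   0.085] circ [ 0.5327 -0.0613] 0.0313
(0.24, 0.26) 132 [ 0.537 -0.083  0.24 ] [ 0.559 -0.037  0.26 ] circ [ 0.5363 -0.061 ] 0.0194
(0.26, 0.28) 169 [ 0.538 -0.088  0.26 ] [ 0.564 -0.033  0.28 ] circ [ 0.5349 -0.0612] 0.0253
(0.293, 0.31) 253 [ 0.505 -0.094  0.293] [ 0.576 -0.029  0.31 ] circ [ 0.54   -0.0613] 0.0304
```

View pics/s3.png

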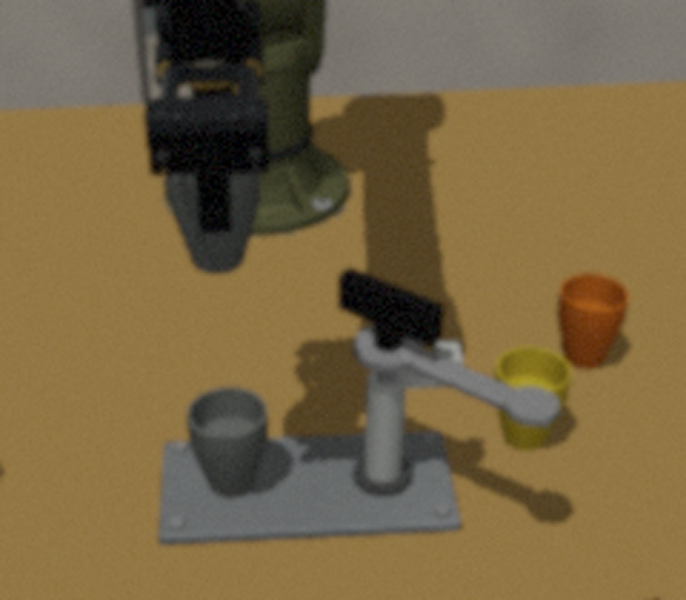

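The held cup hangs upright over the fixed cup, at (215,220) against (230,440) in this crop. The same-height slices agree to about 1 mm. The bar and arm are clear, so I'll descend.

```bash
python3 -m inch '[{"tx":-0.02,"ty":-0.03,"tz":0.5,"twist":0,"claw":0},{"tx":0,"ty":0,"tz":1,"twist":0,"claw":0},{"tx":0,"ty":0,"tz":1,"twist":0,"claw":0},{"tx":0,"ty":0,"tz":1,"twist":0,"claw":0},{"tx":0,"ty":0,"tz":1,"twist":0,"claw":0},{"tx":0,"ty":0,"tz":0.8,"twist":0,"claw":0},{"tx":0,"ty":0,"tz":0.4,"twist":0,"claw":0},{"tx":0,"ty":0,"tz":0.2,"twist":0,"claw":0}]' && python3 -m inch '[{"tx":0,"ty":0,"tz":0.2,"twist":0,"claw":0},{"tx":0,"ty":0,"tz":0.2,"twist":0,"claw":0},{"tx":0,"ty":0,"tz":0.2,"twist":0,"claw":0},{"tx":0,"ty":0,"tz":0.1,"twist":0,"claw":0},{"tx":0,"ty":0,"tz":0.1,"twist":0,"claw":0},{"tx":0,"ty":0,"tz":0,"twist":0,"claw":0},{"tx":0,"ty":0,"tz":0,"twist":0,"claw":0}]'
python3 -c "
from h import *
to(.532,-.062,.071,-3)"
```

```text
clock: 10.35
eef_pos: [0.5312, -0.0629, 0.1003]
ee_rot: [0.726, 0.688, -0.001, -0.001]
contact_force: [0.6, 0.4, -1.5]
gripper_width: 0.0648
grip_force: 19.8
clock: 11.05
eef_pos: [0.5323, -0.0634, 0.0818]
ee_rot: [0.726, 0.688, 0.0, 0.0]
contact_force: [0.3, -0.1, -1.4]
gripper_width: 0.0649
grip_force: 19.8
clk 11.05 pos [ 0.5323 -0.0634  0.0818] tooly -3.1 tilt [ 0.  0. -1.] q7 0.097 F [ 0.3 -0.1 -1.4] w 0.0649 gf 19.8
units [ 0.06 -0.01  0.43] twist -0.02
```

```bash
python3 -m inch '[{"tx":0.05,"ty":0,"tz":0.06,"twist":0,"claw":0},{"tx":0,"ty":0,"tz":0.06,"twist":0,"claw":0},{"tx":0,"ty":0,"tz":0.06,"twist":0,"claw":0},{"tx":0,"ty":0,"tz":0.06,"twist":0,"claw":0},{"tx":0,"ty":0,"tz":0.06,"twist":0,"claw":0},{"tx":0,"ty":0,"tz":0,"twist":0,"claw":0},{"tx":0,"ty":0,"tz":0,"twist":0,"claw":0}]' && python3 -m inch '[{"tx":0,"ty":0,"tz":0.04,"twist":0,"claw":0},{"tx":0,"ty":0,"tz":0.04,"twist":0,"claw":0},{"tx":0,"ty":0,"tz":0,"twist":0,"claw":0}]'
python3 -c "
from h import *
to(.532,-.062,.071,-3)"
```

```text
clock: 11.75
eef_pos: [0.5322, -0.0622, 0.0741]
ee_rot: [0.726, 0.688, -0.0, -0.0]
contact_force: [0.3, 0.2, -0.7]
gripper_width: 0.0648
grip_force: 19.8
clock: 12.05
eef_pos: [0.5321, -0.0621, 0.072]
ee_rot: [0.726, 0.688, -0.0, -0.0]
contact_force: [-0.1, -0.4, -2.0]
gripper_width: 0.0649
grip_force: 19.8
clk 12.05 pos [ 0.5321 -0.0621  0.072 ] tooly -3.1 tilt [-0.  0. -1.] q7 0.1 F [-0.1 -0.4 -2. ] w 0.0649 gf 19.8
units [ 0.01 -0.    0.04] twist -0.01
```

Continue in 0.5 mm steps until it makes contact.

```bash
python3 -m inch '[{"tx":0,"ty":0,"tz":0.02,"twist":0,"claw":0},{"tx":0,"ty":0,"tz":0.02,"twist":0,"claw":0},{"tx":0,"ty":0,"tz":0.02,"twist":0,"claw":0},{"tx":0,"ty":0,"tz":0,"twist":0,"claw":0}]' && python3 -m inch '[{"tx":0,"ty":0,"tz":0.02,"twist":0,"claw":0},{"tx":0,"ty":0,"tz":0.02,"twist":0,"claw":0},{"tx":0,"ty":0,"tz":0,"twist":0,"claw":0}]'
```

```text
clock: 12.45
eef_pos: [0.5323, -0.0621, 0.0711]
ee_rot: [0.726, 0.688, 0.0, -0.0]
contact_force: [-1.1, 1.1, 2.3]
gripper_width: 0.0649
grip_force: 19.8
clock: 12.75
eef_pos: [0.5324, -0.062, 0.071]
ee_rot: [0.726, 0.688, 0.0, -0.0]
contact_force: [-3.7, 0.7, 10.0]
gripper_width: 0.0648
grip_force: 19.8
```

Contact comes at exactly the nested height (0.071), so I'll release and rise.

```bash
python3 -m inch '[{"tx":0,"ty":0,"tz":-0.03,"twist":0,"claw":-0.4},{"tx":0,"ty":0,"tz":0,"twist":0,"claw":-0.7},{"tx":0,"ty":0,"tz":0,"twist":0,"claw":-1},{"tx":0,"ty":0,"tz":0,"twist":0,"claw":-1},{"tx":0,"ty":0,"tz":0,"twist":0,"claw":-1},{"tx":0,"ty":0,"tz":0,"twist":0,"claw":-1},{"tx":0,"ty":0,"tz":0,"twist":0,"claw":-1},{"tx":0,"ty":0,"tz":0,"twist":0,"claw":-1}]' && python3 -m inch '[{"tx":0,"ty":0,"tz":-0.2,"twist":0,"claw":-1},{"tx":0,"ty":0,"tz":-0.5,"twist":0,"claw":-1},{"tx":0,"ty":0,"tz":-0.8,"twist":0,"claw":-1},{"tx":0,"ty":0,"tz":-1,"twist":0,"claw":-1},{"tx":0,"ty":0,"tz":-1,"twist":0,"claw":-1},{"tx":0,"ty":0,"tz":-1,"twist":0,"claw":-1},{"tx":0,"ty":0,"tz":-1,"twist":0,"claw":-1},{"tx":0,"ty":0,"tz":-0.6,"twist":0,"claw":-1}]'
python3 - <<'E'
from h import *
im,P=snap("scene"); cv2.imwrite("pics/s4.png",cv2.resize(im[60:270,190:430],(686,600),interpolation=cv2.INTER_CUBIC))
def near(lo,hi):
    m=(P[...,2]>lo)&(P[...,2]<hi)&(abs(P[...,1]+.063)<.05)&(abs(P[...,0]-.53)<.06)
    p=P[m]; A=np.c_[2*p[:,:2],np.ones(len(p))]; c=np.linalg.lstsq(A,(p[:,:2]**2).sum(1),rcond=None)[0]
    print(lo,hi,len(p),p.max(0).round(4),"circ",c[:2].round(4),np.sqrt(c[2]+c[0]**2+c[1]**2).round(4))
for a in((.065,.085),(.1,.115),(.115,.13),(.13,.145)): near(*a)
to(.5395,.0665,.25,136.6)
E
```

```text
clock: 13.55
eef_pos: [0.5322, -0.0621, 0.0704]
ee_rot: [0.726, 0.688, 0.0, 0.0]
contact_force: [0.2, -0.1, 0.0]
gripper_width: 0.0867
grip_force: 0.0
clock: 14.35
eef_pos: [0.5332, -0.0625, 0.2262]
ee_rot: [0.726, 0.688, 0.002, 0.001]
contact_force: [0.7, 0.1, 0.1]
gripper_width: 0.0868
grip_force: 0.0
0.065 0.085 190 [ 0.5667 -0.0297  0.0849] circ [ 0.5328 -0.0613] 0.0312
0.1 0.115 226 [ 0.5669 -0.0317  0.115 ] circ [ 0.5347 -0.0617] 0.0291
0.115 0.13 274 [ 0.5676 -0.031   0.1299] circ [ 0.5341 -0.0618] 0.0314
0.13 0.145 249 [ 0.5678 -0.0297  0.1426] circ [ 0.5339 -0.0618] 0.0313
clk 14.4 pos [ 0.5342 -0.0624  0.2278] tooly -3.1 tilt [ 0.007  0.001 -1.   ] q7 0.041 F [ 1.2 -0.4  1.9] w 0.0873 gf 0.0
units [ 5.16 -0.06 -0.88] twist -27.94
```

View pics/s4.png

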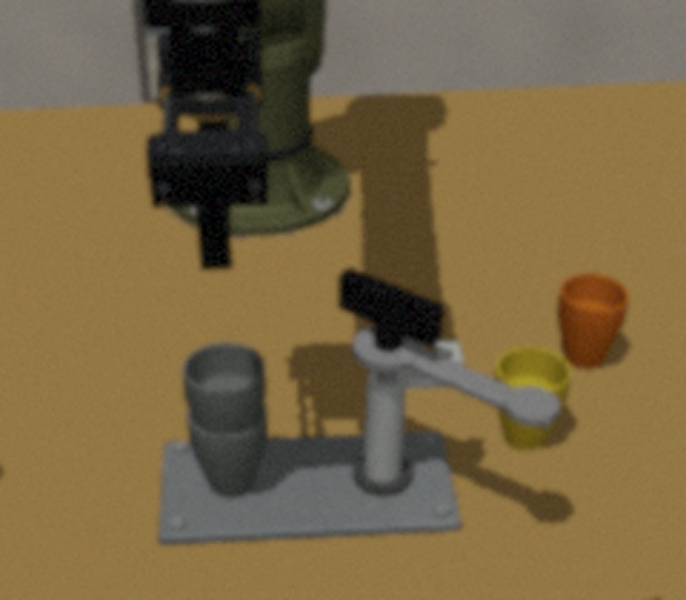

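The picture shows the loose cup nested upright in the fixed cup (225,370), with the latch undisturbed. I'll move over the bar and turn 140° counter-clockwise, so the whole lock turn can be made in one grasp.

```bash
python3 -m inch '[{"tx":0.5,"ty":0,"tz":-0.3,"twist":-0.5,"claw":-1},{"tx":0.95,"ty":0,"tz":0,"twist":0,"claw":-1},{"tx":0.95,"ty":0,"tz":0,"twist":0,"claw":-1},{"tx":0.95,"ty":0,"tz":0,"twist":0,"claw":-1},{"tx":0.95,"ty":0,"tz":0,"twist":0,"claw":-1},{"tx":0.7,"ty":0,"tz":0,"twist":0,"claw":-1},{"tx":0.2,"ty":0,"tz":0,"twist":-0.5,"claw":-1},{"tx":0,"ty":0,"tz":0,"twist":-1,"claw":-1}]' && python3 -m inch '[{"tx":0,"ty":0,"tz":0,"twist":-1,"claw":-1},{"tx":0,"ty":0,"tz":0,"twist":-1,"claw":-1},{"tx":0,"ty":0,"tz":0,"twist":-1,"claw":-1},{"tx":0,"ty":0,"tz":0,"twist":-1,"claw":-1},{"tx":0,"ty":0,"tz":0,"twist":-1,"claw":-1},{"tx":0,"ty":0,"tz":0,"twist":-1,"claw":-1},{"tx":0,"ty":0,"tz":0,"twist":-1,"claw":-1},{"tx":0,"ty":0,"tz":0,"twist":-1,"claw":-1}]' && python3 -m inch '[{"tx":0,"ty":0,"tz":0,"twist":-1,"claw":-1},{"tx":0,"ty":0,"tz":0,"twist":-1,"claw":-1},{"tx":0,"ty":0,"tz":0,"twist":-1,"claw":-1},{"tx":0,"ty":0,"tz":0,"twist":-1,"claw":-1},{"tx":0,"ty":0,"tz":0,"twist":-1,"claw":-1},{"tx":0,"ty":0,"tz":0,"twist":-1,"claw":-1},{"tx":0,"ty":0,"tz":0,"twist":-1,"claw":-1},{"tx":0,"ty":0,"tz":0,"twist":-1,"claw":-1}]' && python3 -m inch '[{"tx":0,"ty":0,"tz":0,"twist":-1,"claw":-1},{"tx":0,"ty":0,"tz":0,"twist":-1,"claw":-1},{"tx":0,"ty":0,"tz":0,"twist":-1,"claw":-1},{"tx":0,"ty":0,"tz":0,"twist":-1,"claw":-1},{"tx":0,"ty":0,"tz":0,"twist":-1,"claw":-1},{"tx":0,"ty":0,"tz":0,"twist":-1,"claw":-1},{"tx":0,"ty":0,"tz":0,"twist":-1,"claw":-1},{"tx":0,"ty":0,"tz":0,"twist":-1,"claw":-1}]'  && python3 -m inch '[{"tx":0,"ty":0,"tz":0,"twist":-1,"claw":-1},{"tx":0,"ty":0,"tz":0,"twist":-1,"claw":-1},{"tx":0,"ty":0,"tz":0,"twist":0,"claw":-1},{"tx":0,"ty":0,"tz":0,"twist":0,"claw":-1}]'
python3 -c "
from h import *
to(.5395,.0675,.138,136.6)"
```

```text
clock: 15.2
eef_pos: [0.5329, 0.0706, 0.229]
ee_rot: [0.66, 0.751, -0.001, -0.001]
contact_force: [-0.5, 0.3, -0.9]
gripper_width: 0.0869
grip_force: 0.0
clock: 16.0
eef_pos: [0.533, 0.069, 0.2291]
ee_rot: [0.364, 0.931, -0.001, -0.001]
contact_force: [-1.1, -1.0, 0.4]
gripper_width: 0.0864
grip_force: 0.0
clock: 16.8
eef_pos: [0.533, 0.069, 0.2291]
ee_rot: [0.024, 1.0, -0.0, -0.001]
contact_force: [0.2, -0.4, -0.3]
gripper_width: 0.0873
grip_force: 0.0
clock: 17.6
eef_pos: [0.533, 0.069, 0.2292]
ee_rot: [-0.32, 0.947, 0.0, -0.001]
contact_force: [0.4, -0.3, 1.0]
gripper_width: 0.087
grip_force: 0.0
clock: 18.0
eef_pos: [0.5334, 0.0685, 0.2296]
ee_rot: [-0.398, 0.917, 0.0, -0.001]
contact_force: [-0.0, -0.2, -0.3]
gripper_width: 0.0869
grip_force: 0.0
clk 18.0 pos [0.5334 0.0685 0.2296] tooly 136.9 tilt [-0.002 -0.    -1.   ] q7 2.232 F [-0.  -0.2 -0.3] w 0.0869 gf 0.0
units [-0.14 -0.21  3.66] twist 0.06
```

```bash
python3 -m inch '[{"tx":-0.14,"ty":-0.21,"tz":0.4,"twist":0,"claw":-1},{"tx":0,"ty":0,"tz":0.8,"twist":0.06,"claw":-1},{"tx":0,"ty":0,"tz":0.8,"twist":0,"claw":-1},{"tx":0,"ty":0,"tz":0.8,"twist":0,"claw":-1},{"tx":0,"ty":0,"tz":0.6,"twist":0,"claw":-1},{"tx":0,"ty":0,"tz":0.26,"twist":0,"claw":-1},{"tx":0,"ty":0,"tz":0,"twist":0,"claw":-1},{"tx":0,"ty":0,"tz":0,"twist":0,"claw":-1}]' && python3 -c "
from h import *
to(.5395,.0675,.138,136.6)" && python3 -m inch '[{"tx":0,"ty":0,"tz":0,"twist":0,"claw":0},{"tx":0,"ty":0,"tz":0,"twist":0,"claw":0.5},{"tx":0,"ty":0,"tz":0,"twist":0,"claw":0.8},{"tx":0,"ty":0,"tz":0,"twist":0,"claw":0.8},{"tx":0,"ty":0,"tz":0,"twist":0,"claw":0.8},{"tx":0,"ty":0,"tz":0,"twist":0,"claw":0.8},{"tx":0,"ty":0,"tz":0,"twist":0,"claw":0.8},{"tx":0,"ty":0,"tz":0,"twist":0,"claw":0.8}]' 20 && python3 -m inch '[{"tx":0,"ty":0,"tz":0,"twist":0,"claw":0.8},{"tx":0,"ty":0,"tz":0,"twist":0,"claw":0.8},{"tx":0,"ty":0,"tz":0,"twist":0,"claw":0.8},{"tx":0,"ty":0,"tz":0,"twist":0,"claw":0.8},{"tx":0,"ty":0,"tz":0,"twist":0,"claw":0.8},{"tx":0,"ty":0,"tz":0,"twist":0,"claw":0.8}]'
python3 -c "
from h import *
to(.5395,.0675,.138,136.6)"
```

```text
clock: 18.8
eef_pos: [0.5409, 0.0669, 0.1395]
ee_rot: [-0.396, 0.918, -0.0, 0.001]
contact_force: [-0.2, -0.3, 0.7]
gripper_width: 0.0869
grip_force: 0.0
clk 18.8 pos [0.5409 0.0669 0.1395] tooly 136.6 tilt [ 0.001  0.    -1.   ] q7 2.252 F [-0.2 -0.3  0.7] w 0.0869 gf 0.0
units [0.02 0.06 0.06] twist 0.0
clock: 19.6
eef_pos: [0.5403, 0.0668, 0.1389]
ee_rot: [-0.396, 0.918, 0.0, 0.0]
contact_force: [-0.2, 0.4, -0.7]
gripper_width: 0.0311
grip_force: 0.0
clock: 20.2
eef_pos: [0.5399, 0.0673, 0.1391]
ee_rot: [-0.396, 0.918, 0.0, -0.0]
contact_force: [-2.6, 1.3, 3.8]
gripper_width: 0.0156
grip_force: 20.3
clk 20.2 pos [0.5399 0.0673 0.1391] tooly 136.7 tilt [-0.001  0.001 -1.   ] q7 2.252 F [-2.6  1.3  3.8] w 0.0156 gf 20.3
units [0.01 0.02 0.04] twist 0.01
```

```bash
python3 -m inch '[{"tx":0,"ty":0,"tz":0,"twist":0.4,"claw":0.8},{"tx":0,"ty":0,"tz":0,"twist":1,"claw":0.8},{"tx":0,"ty":0,"tz":0,"twist":1,"claw":0.8},{"tx":0,"ty":0,"tz":0,"twist":1,"claw":0.8},{"tx":0,"ty":0,"tz":0,"twist":1,"claw":0.8},{"tx":0,"ty":0,"tz":0,"twist":1,"claw":0.8},{"tx":0,"ty":0,"tz":0,"twist":1,"claw":0.8},{"tx":0,"ty":0,"tz":0,"twist":1,"claw":0.8}]' 30 && python3 -c "
from h import *
to(.5395,.0675,.138,-3.4); print(ctrl.read_state()['wrist_torque'])"
```

```text
clock: 21.0
eef_pos: [0.5401, 0.067, 0.1391]
ee_rot: [-0.082, 0.997, 0.0, -0.0]
contact_force: [-3.2, 1.1, 3.2]
gripper_width: 0.0159
grip_force: 30.1
clk 21.0 pos [0.5401 0.067  0.1391] tooly 99.4 tilt [-0.  0. -1.] q7 1.608 F [-3.2  1.1  3.2] w 0.0159 gf 30.1
units [0.02 0.02 0.04] twist 20.57
[0.35226439 0.62774597 0.02836182]
```

```bash
python3 -m inch '[{"tx":0,"ty":0,"tz":0,"twist":1,"claw":0.8},{"tx":0,"ty":0,"tz":0,"twist":1,"claw":0.8},{"tx":0,"ty":0,"tz":0,"twist":1,"claw":0.8},{"tx":0,"ty":0,"tz":0,"twist":1,"claw":0.8},{"tx":0,"ty":0,"tz":0,"twist":1,"claw":0.8},{"tx":0,"ty":0,"tz":0,"twist":1,"claw":0.8},{"tx":0,"ty":0,"tz":0,"twist":1,"claw":0.8},{"tx":0,"ty":0,"tz":0,"twist":1,"claw":0.8}]' && python3 -c "
from h import *
to(.5395,.0675,.138,-3.4); print(ctrl.read_state()['wrist_torque'])"
```

```text
clock: 21.8
eef_pos: [0.5401, 0.0666, 0.1391]
ee_rot: [0.264, 0.965, -0.0, -0.0]
contact_force: [-3.0, 0.0, 3.2]
gripper_width: 0.0159
grip_force: 30.1
clk 21.8 pos [0.5401 0.0666 0.1391] tooly 59.4 tilt [-0. -0. -1.] q7 0.915 F [-3.   0.   3.2] w 0.0159 gf 30.1
units [0.04 0.02 0.04] twist 12.56
[0.18926298 0.63568014 0.02133008]
```

```bash
python3 -m inch '[{"tx":0,"ty":0,"tz":0,"twist":0.8,"claw":0.8},{"tx":0,"ty":0,"tz":0,"twist":0.8,"claw":0.8},{"tx":0,"ty":0,"tz":0,"twist":0.8,"claw":0.8},{"tx":0,"ty":0,"tz":0,"twist":0.8,"claw":0.8},{"tx":0,"ty":0,"tz":0,"twist":0.8,"claw":0.8},{"tx":0,"ty":0,"tz":0,"twist":0.8,"claw":0.8},{"tx":0,"ty":0,"tz":0,"twist":0.8,"claw":0.8},{"tx":0,"ty":0,"tz":0,"twist":0.8,"claw":0.8}]' && python3 -c "
from h import *
to(.5395,.0675,.138,-3.4); print(ctrl.read_state()['wrist_torque'])"
```

```text
clock: 22.6
eef_pos: [0.5398, 0.0662, 0.139]
ee_rot: [0.519, 0.855, -0.001, -0.0]
contact_force: [-3.0, -0.0, 4.5]
gripper_width: 0.0158
grip_force: 30.3
clk 22.6 pos [0.5398 0.0662 0.139 ] tooly 27.5 tilt [-0.001 -0.001 -1.   ] q7 0.363 F [-3.  -0.   4.5] w 0.0158 gf 30.3
units [0.05 0.01 0.04] twist 6.18
[0.00264819 0.86529085 0.17148177]
```

```bash
python3 -m inch '[{"tx":0,"ty":0,"tz":0,"twist":0.8,"claw":0.8},{"tx":0,"ty":0,"tz":0,"twist":0.8,"claw":0.8},{"tx":0,"ty":0,"tz":0,"twist":0.8,"claw":0.8},{"tx":0,"ty":0,"tz":0,"twist":0.8,"claw":0.8},{"tx":0,"ty":0,"tz":0,"twist":0.8,"claw":0.8},{"tx":0,"ty":0,"tz":0,"twist":0.8,"claw":0.8},{"tx":0,"ty":0,"tz":0,"twist":0.6,"claw":0.8},{"tx":0,"ty":0,"tz":0,"twist":0,"claw":0.8}]' && python3 -c "
from h import *
to(.5395,.0675,.138,-3.4); print(ctrl.read_state()['wrist_torque'])"
```

```text
clock: 23.4
eef_pos: [0.5396, 0.0662, 0.139]
ee_rot: [0.704, 0.711, -0.001, -0.0]
contact_force: [-5.3, 0.2, 5.1]
gripper_width: 0.0155
grip_force: 30.4
clk 23.4 pos [0.5396 0.0662 0.139 ] tooly 0.6 tilt [-0.001 -0.001 -1.   ] q7 -0.103 F [-5.3  0.2  5.1] w 0.0155 gf 30.4
units [ 0.05 -0.    0.04] twist 0.79
[-0.02139105  1.10255028 -0.24763091]
```

The torque has reversed, so the detent is passed. A little more turn, then release and rise.

```bash
python3 -m inch '[{"tx":0,"ty":0,"tz":0,"twist":0.4,"claw":0.8},{"tx":0,"ty":0,"tz":0,"twist":0.3,"claw":0.8},{"tx":0,"ty":0,"tz":0,"twist":0,"claw":0.8},{"tx":0,"ty":0,"tz":0,"twist":0,"claw":0.4},{"tx":0,"ty":0,"tz":0,"twist":0,"claw":0},{"tx":0,"ty":0,"tz":0,"twist":0,"claw":-0.5},{"tx":0,"ty":0,"tz":0,"twist":0,"claw":-0.5},{"tx":0,"ty":0,"tz":0,"twist":0,"claw":-0.5}]' && python3 -m inch '[{"tx":0,"ty":0,"tz":0,"twist":0,"claw":-0.5},{"tx":0,"ty":0,"tz":0,"twist":0,"claw":-0.5},{"tx":0,"ty":0,"tz":0,"twist":0,"claw":-0.5},{"tx":0,"ty":0,"tz":-0.3,"twist":0,"claw":-0.5},{"tx":0,"ty":0,"tz":-0.6,"twist":0,"claw":-0.5},{"tx":0,"ty":0,"tz":-0.9,"twist":0,"claw":-0.5},{"tx":0,"ty":0,"tz":-1,"twist":0,"claw":-0.5},{"tx":0,"ty":0,"tz":-1,"twist":0,"claw":-0.5}]' && python3 -m inch '[{"tx":0,"ty":0,"tz":-0.5,"twist":0,"claw":-0.5},{"tx":0,"ty":0,"tz":-0.3,"twist":0,"claw":-0.5},{"tx":0,"ty":0,"tz":0,"twist":0,"claw":-0.5},{"tx":0,"ty":0,"tz":0,"twist":0,"claw":-0.5}]'
python3 - <<'E'
from h import *
im,P=snap("scene"); cv2.imwrite("pics/s5.png",cv2.resize(im[60:270,190:430],(686,600),interpolation=cv2.INTER_CUBIC))
m=(P[...,2]>.15)&(P[...,2]<.17)&(abs(P[...,1]+.063)<.05)&(abs(P[...,0]-.53)<.06)
xy=P[m][:,:2]; d=xy.mean(0); print("disc",d.round(4),"arm angle",np.degrees(np.arctan2(d[1]-.0667,d[0]-.540)).round(1),m.sum())
to(.54,.0667,.25)
E
```

```text
clock: 24.2
eef_pos: [0.5402, 0.0667, 0.1387]
ee_rot: [0.725, 0.689, -0.0, 0.0]
contact_force: [-0.5, 1.0, -0.3]
gripper_width: 0.048
grip_force: 0.0
clock: 25.0
eef_pos: [0.5405, 0.0668, 0.2364]
ee_rot: [0.725, 0.689, 0.001, 0.0]
contact_force: [0.0, -0.3, 0.1]
gripper_width: 0.0652
grip_force: 0.0
clock: 25.4
eef_pos: [0.5398, 0.0668, 0.253]
ee_rot: [0.725, 0.689, -0.001, -0.0]
contact_force: [0.4, 1.3, -0.0]
gripper_width: 0.0653
grip_force: 0.0
disc [ 0.5351 -0.0501] arm angle -92.4 289
clk 25.45 pos [0.5396 0.0667 0.2527] tooly -2.9 tilt [-0.002 -0.001 -1.   ] q7 -0.191 F [-0.1  0.6 -0.3] w 0.065 gf 0.0
units [-0.    0.02  0.11] twist None
```

View pics/s5.png

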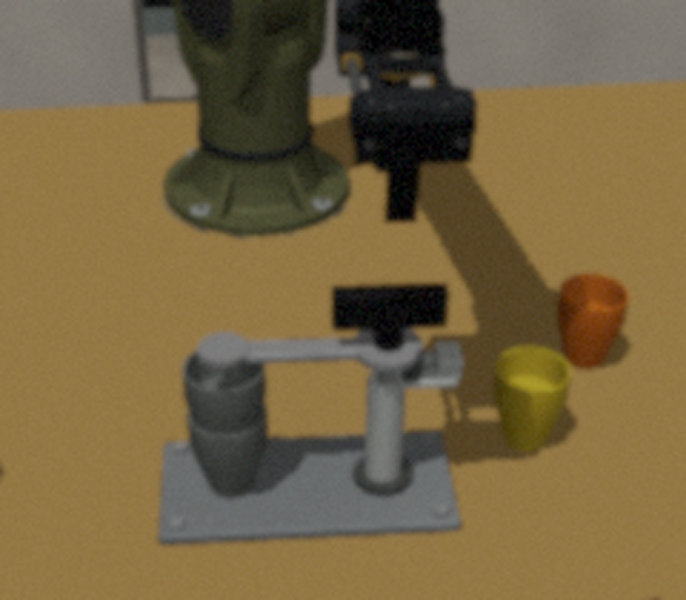

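The arm is locked over the nested upright cup, with its disc at (222,352), and the gripper is clear above the bar. I'll hand in.

```bash
python3 -c "
from station import ctrl
print(ctrl.hand_in())"
```

```text
the job is handed in; nothing more can be done
None
```

The loose cup sits upright and fully home in the rack's fixed cup, the bar knob is turned past the detent with its arm locked above the cups, and the job is handed in at about 25 s with the gripper clear of everything.

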